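# Load the seed tubes on the roller and close its guard

### The arm

A 6-joint arm with a two-finger parallel gripper is mounted at the origin on the work surface; the furniture and walls round the work are solid. World frame = base frame: x ahead of the robot, y to its left, z up, the work surface at z = 0. Lengths are in m, angles in rad, forces in N, time in s.
With the tool pointing down it reaches from about 0.375 to 0.9 m from the base axis. Payload 3.1 kg.
Tool frame: the origin (TCP) lies on the centre line of the jaws, within the pads' length; the fingertips stand 19 mm ahead of it and the grasp point (between the pads) is the TCP; z points along the fingers, y is the line along which they close (so a half turn about z gives the same grasp; the last joint's range is limited). The gripper opens to 85 mm and grips with 20 to 120 N. Pads are 22 mm wide; open, the fingers measure 114 mm over their backs; the gripper's body (76 mm by 85 mm) begins 54 mm behind the grasp point. The pads swing forward as they close: fully open they stand 13 mm farther back than shut.
Start: joints at [1.113, 0.527, 1.433, -0, 1.181, -0.178], TCP at [0.173, 0.601, 0.25] pointing down, gripper open.
Joint ranges: [-3.08, 3.08], [-0.75, 2.2], [0.22, 2.44], [-1.43, 4.57], [0, 2.65], [-2.85, 2.85]. Speed limits (rad/s): [2.79, 2.79, 3.14, 3.14, 3.14, 3.14].

### API

Orientations are given as a unit quaternion [x, y, z, w].
In Python, from station import manip gives the robot as it stands.
- The arm moves only by the tool servo_tool, never from a script. Its argument "rows" is a list that holds one entry, the list of rows, each a list of 7 numbers: the turn, a rotation vector about the tool's x, y, z in degrees, then the shift along the tool's x, y, z in m, then the gripper command: -1 is shut, 1 is fully open, values between are in proportion. In form: [[[wx, wy, wz, tx, ty, tz, jaw], ...]]. A call has 1 to 8 rows; each row shifts and turns the commanded pose from where the row before left it, along the tool's axes as they then stand; what a row does not reach is not made up. A row lasts 1/12 s, in which the tool goes at most 41.7 mm and 7.16 degrees, less where a joint would pass 70% of its speed; a pose out of reach is approached as far as the arm can. A call is refused whole if a number of a shift passes 0.0417 or a number of a turn 7.16, either way. A call with a gripper value outside its range is refused whole. The fingers move at their own pace and stop on an object; "squeeze" is the grip in N (left out, the last holds). Time passes only in rows, so rows that do not move let the fingers close. It gives the time, the measured TCP pose, the force, the opening and the grip force at its end, in the units of the state.
- manip.sense(): the state, without advancing time (a new reading comes with each control period).
- manip.snapshot(name): name is "scene" or "top" or "wrist"; returns the picture (384x512x3 uint8, blue, green, red); there is no depth.
- manip.camera_info(name): a dict with "K" (3x3 intrinsics, pixels), "camera_from_world" (4x4, takes a point from world to camera coordinates). Camera axes: x right, y down, z forward; pixel columns grow to the right and rows downward; lengths in m; the calibration is good to about 2 mm. The wrist camera is an equidistant fisheye: a pixel r from the principal point sees the ray r / f radians off the axis. A picture is of the moment at which its call begins: read the wrist's pose just before it. camera_info takes no time and is no camera call; for the wrist camera it gives the pose at the moment of the call.
- manip.sign_off(): hands the job in; it is judged then, once.
The state is a dict: "t": time; "q": joint angles; "qd": joint speeds; "tau": joint torques, N m; "tcp_pos": TCP position; "tool_rot": TCP orientation; "force": force on the tool from outside, world axes, zero at the start; "ft_torque": the same for the moment, N m; "finger_gap": opening from 0.0 (shut) to 1.0 (fully open); "gripper_force": force on a finger pad.
Only numpy, scipy, OpenCV 4.12 (cv2) and the standard library are available. Lean on these libraries where they do the work, as an engineer would, in place of code of your own. Each camera call takes 0.05 s, during which the arm holds its last target. There are 200 camera calls.

### The job

Take the two capped seed tubes out of the wire slant rack and lay each, without dropping it, lengthwise in the bay of the tube roller that fits its length, so that it lies level on all four rubber discs: the long tube in the long bay, the short tube in the short bay. Then fold the clear guard all the way down over them and let go. Leave the open, uncapped tube in the rack and do not disturb the wash bottle, the beaker or the two vials.

Things in the scene. Friction and masses are not known exactly. Their poses are not given: they have to be found in the camera images.
- tube_long: clear round seed tube, 30 mm diameter, 150 mm long over all, with a ribbed white screw cap (22 mm long, same diameter) and brown seeds inside; 0.09 kg. Origin at the centre of its flat foot (the end without cap); its x axis runs along the tube's axis to the cap. It lies in the rack sloping up at 25 degrees from foot to cap.
- tube_long_mid (a point): point on the axis of the long tube, 75 mm from foot and cap end
- tube_short: clear round seed tube like the long one, 30 mm diameter, 100 mm long over all, white ribbed cap; 0.06 kg. Origin at the centre of its foot, x axis towards the cap. It lies in the rack at 25 degrees.
- tube_short_mid (a point): point on the axis of the short tube, 50 mm from foot and cap end
- tube_open: empty clear tube without a cap, 30 mm diameter, 120 mm long, in the third place of the rack; it stays there. Origin at its foot, x axis to its open end. Fingers have room beside every tube between the vees (24 to 82 mm from its foot): 34 mm to the next tube; side rails run up the slope 52 mm from the axes of the outer tubes, 5 mm below them.
- slant_rack: fixed rack of 5 mm steel wire, 237 mm wide (y), 90 deep, 82 tall. Origin on the table; x axis away from the robot, the way the tubes rise. Three places at y = -64, 0, +64 mm; which tube lies where varies. A tube rests, free to roll, in two wire vees 18 and 88 mm up from its foot, the foot against a stop wire, foot centre at x = -45, z = 45 mm.
- tube_roller: low white machine, 260 x 160 mm, fixed. Origin on the table under the middle of its bays; x axis along the bays to the hinge end, away from the robot; z up. Housing top z = 32 mm. Each of the two bays has two free-turning 8 mm shafts (40 mm apart, axes at z = 48 mm), each with two black rubber discs, 32 mm across, 10 wide. A tube lies on four discs, axis at z = 72 mm.
- bay_long (a point): centre of the axis of a tube lying well in the long bay (roller frame y = +34, z = 72 mm). Disc centres 58 mm to either side along x, end walls (76 mm tall) 84 mm to either side. Between the discs fingers have room beside the tube down to z = 54 mm. Axes as the roller's.
- bay_short (a point): centre of the axis of a tube lying well in the short bay (y = -34 mm, z = 72 mm). Its discs are 30 mm to either side along x, and end brackets (76 mm tall) stand 58 mm to either side. Axes as the roller's.
- guard (a joint): angle of the guard in rad: 0 = folded down flat over the bays, grows as it is lifted, 1.57 = upright, 1.9 = its limit. The hinge line is parallel to the roller's y axis at the far end; the hinge is stiff, so the guard stays where it is left; moving it takes about 3 to 6 N at the handle.
- guard_hinge (a point): middle of the guard's hinge line (x = +112, z = 90 mm on the roller). Axes as the roller's.
- guard_handle (a point): middle of the guard's handle bar: 14 mm thick with black rubber sleeve 100 mm long, parallel to the roller's y axis, 212 mm from the hinge along the guard and 16 mm above it when shut. The guard is a U-shaped rod (sides 144 mm apart) with a clear plate; 40 mm of open gap lie between the bar's axis and the plate's edge.
- wash_bottle: white wash bottle with blue cap and bent spout, 57 x 86 x 156 mm tall, origin under its centre; leave it alone
- beaker: glass beaker, about 74 mm wide, 87 mm tall, origin under its centre; leave it alone
- vial_blue_cap: standing glass vial with blue cap, 23 mm diameter, 60 mm tall, origin under its centre; leave it alone
- vial_black_cap: standing glass vial with black cap, 23 mm diameter, 60 mm tall, origin under its centre; leave it alone
Not all that is in view belongs to the job. Leave any blue look-alike of the tube_short alone.

How it is judged:
By the outcome, as a careful person would: the job done as asked, in the order asked, and still so for the second after the job is handed in, with the robot touching nothing.
It also fails if it takes over 72 s, if anything falls off the work surface, if the arm or the gripper's body presses on something with over 40 N, if the wrist force passes 120 N, or if a joint passes its speed limit or range.

## Working session

There is one attempt and no reset: what is moved stays moved. The work goes in short steps, Python scripts to look and compute and a tool call to move; the robot and the scene stay as the last step left them, time stands still between calls to the robot, and variables do not carry over. Pictures are saved under pics/ and viewed, at most 10 in all, crops included, and the job is handed in when it is done.

Besides the shell and the picture viewer there is one more tool, called after ">>>" in YAML: its name, and indented under it one key for each argument. servo_tool: Moves the arm, as the interface text tells. Its arguments: {"type":"object","properties":{"rows":{"type":"array","items":{"type":"array","items":{"type":"array","items":{"type":"number"}}}},"squeeze":{"type":"number"}},"required":["rows"]}

```bash
ls; mkdir -p pics; python3 - <<'E'
from station import manip
import cv2,numpy as np
s=manip.sense();print(s)
for n in("scene","top"):
    cv2.imwrite(f"pics/{n}0.png",manip.snapshot(n))
    c=manip.camera_info(n);print(n,np.round(c["K"],2).tolist(),np.round(c["camera_from_world"],4).tolist())
E
```

```text
pics
{'t': 0.0, 'q': array([ 1.11246931e+00,  5.28486201e-01,  1.43394848e+00, -2.65054290e-07,
        1.18141008e+00, -1.78493619e-01]), 'qd': array([ 0.00065186,  0.00083237,  0.00119547, -0.00093883,  0.00125726,
       -0.00089926]), 'tau': array([-2.21024675e-04, -4.42356241e+01, -1.78023738e+01, -3.10751775e-04,
        8.52379831e-03, -2.81579581e-06]), 'tcp_pos': array([0.17227407, 0.60005705, 0.24930659]), 'tool_rot': array([ 1.39460488e-01,  9.90226996e-01, -1.06949307e-03, -3.52403764e-04]), 'force': array([ 0.90982953, -0.65305338, -0.49072065]), 'ft_torque': array([-0.04358718,  0.0100065 ,  0.00019667]), 'gripper_force': 0.0, 'finger_gap': 1.001532253972151}
scene [[354.79, 0.0, 252.23], [0.0, 354.79, 190.83], [0.0, 0.0, 1.0]] [[0.5875, -0.8092, 0.0078, -0.2994], [-0.5666, -0.4182, -0.71, 0.3889], [0.5778, 0.4127, -0.7042, 0.6354], [0.0, 0.0, 0.0, 1.0]]
top [[367.71, 0.0, 254.66], [0.0, 367.71, 194.03], [0.0, 0.0, 1.0]] [[-0.019, -0.9998, 0.0106, 0.0298], [-0.9908, 0.0174, -0.134, 0.5337], [0.1337, -0.0131, -0.9909, 1.1413], [0.0, 0.0, 0.0, 1.0]]
```

View pics/scene0.png

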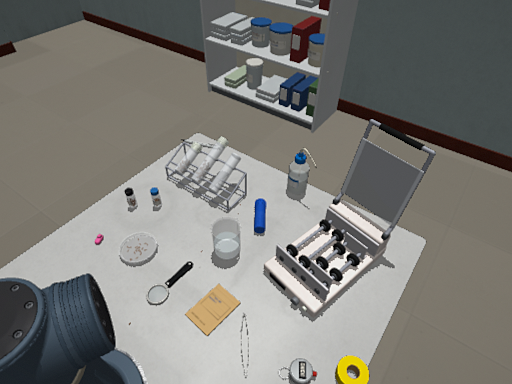

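View pics/top0.png

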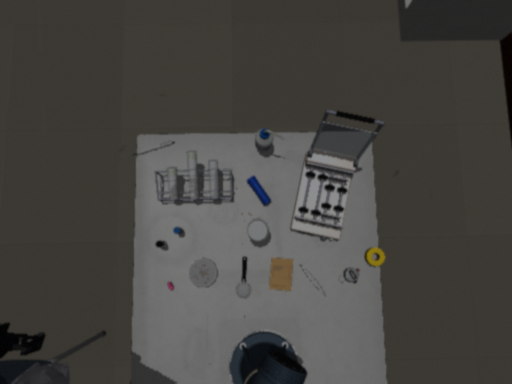

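```bash
python3 - <<'E'
import cv2,numpy as np
t=cv2.imread("pics/top0.png");s=cv2.imread("pics/scene0.png")
def c(im,x,y,w,h): return cv2.resize(im[y:y+h,x:x+w],(400,300),interpolation=cv2.INTER_CUBIC)
t=cv2.convertScaleAbs(t,alpha=1.3)
a=np.vstack([np.hstack([c(t,145,142,100,75),c(t,270,148,120,90)]),np.hstack([c(s,155,125,100,75),c(s,255,195,160,120)])])
cv2.imwrite("pics/crop1.png",a)
E
```

```text
(no output)
```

View pics/crop1.png

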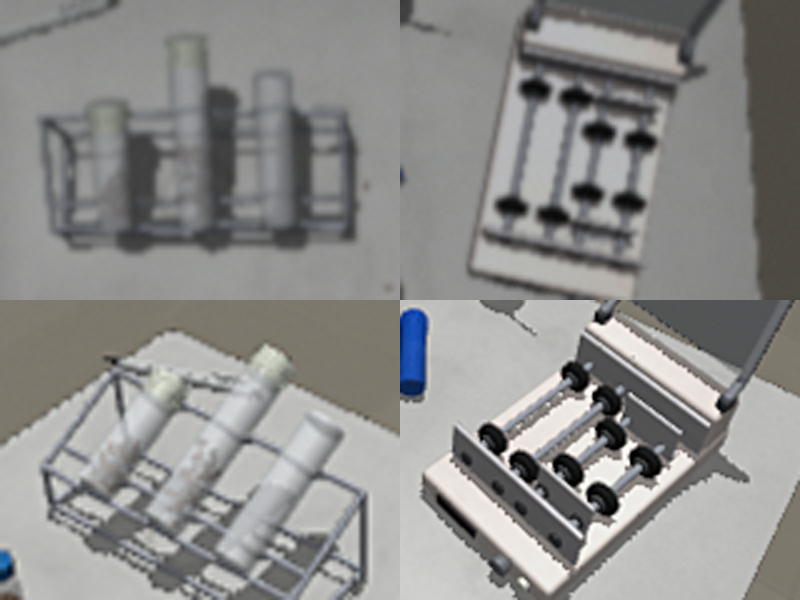

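The rack holds, left to right in the top view, the short capped tube (172,183), the long capped tube (192,175) and the open tube (213,178). The blue cylinder (259,190) is the look-alike. The crop confirms white caps on the first two, and the long bay is the left one. Next I fit the poses.

```bash
cat >h.py <<'E'
import numpy as np,cv2,sys
from scipy.optimize import least_squares
from scipy.spatial.transform import Rotation as R
from station import manip
C={n:manip.camera_info(n) for n in("top","scene")}
def proj(n,P):
    T=C[n]["camera_from_world"];p=np.asarray(P)@T[:3,:3].T+T[:3,3];q=p@np.asarray(C[n]["K"]).T
    return q[:,:2]/q[:,2:]
def W(f,P):  # frame (x,y,yaw) -> world
    P=np.atleast_2d(P);c,s=np.cos(f[2]),np.sin(f[2])
    return np.c_[f[0]+c*P[:,0]-s*P[:,1],f[1]+s*P[:,0]+c*P[:,1],P[:,2]]
def tilt(f,deg): # tool leaning: z = (sin,0,-cos) in frame yaw, x toward robot
    a=np.radians(deg);z=[np.sin(a),0,-np.cos(a)];x=[-np.cos(a),0,-np.sin(a)];y=np.cross(z,x)
    return R.from_euler('z',f[2])*R.from_matrix(np.c_[x,y,z])
def plan(pos,rot,jaw,n,p0=None,r0=None):
    s=manip.sense();p=s["tcp_pos"] if p0 is None else p0;r=R.from_quat(s["tool_rot"]) if r0 is None else r0
    w=(r.inv()*rot).as_rotvec()/n;d=(np.asarray(pos)-p)/n
    for k in range(n):
        print([*np.round(np.degrees(w),1).tolist(),*np.round(r.inv().apply(d),4).tolist(),jaw]);r=r*R.from_rotvec(w)
    return np.asarray(pos),rot
E
cat >fit.py <<'E'
from h import *
def px(L,o,s): return (np.array(L)+.5)/s-.5+o
a=np.radians(25)
def tp(y,l): return [-.045+l*np.cos(a),y,.045+l*np.sin(a)]
RP=np.array([tp(.064,.1),tp(0,.15),tp(-.064,.12)]);FP=np.array([tp(.064,0),tp(0,0),tp(-.064,0)])
tr=px([(107,103),(187,40),(272,75)],(145,142),4)
sr=px([(165,78),(273,58),(322,122),(95,190),(165,222),(232,262)],(155,125),4)
D=np.array([(x,y+d,.048) for y,h in((.034,.058),(-.034,.03)) for x in(h,-h) for d in(.02,-.02)])
td=px([(136,90),(175,97),(111,207),(153,215),(198,132),(240,141),(187,193),(228,202)],(270,148),400/120)
sd=px([(174,77),(206,101),(91,138),(124,167),(210,134),(246,162),(168,167),(203,200)],(255,195),2.5)
fr=lambda f:np.r_[(proj("top",W(f,RP))-tr).ravel(),(proj("scene",W(f,np.r_[RP,FP]))-sr).ravel()]
fd=lambda f:np.r_[(proj("top",W(f,D))-td).ravel(),(proj("scene",W(f,D))-sd).ravel()]
A=least_squares(fr,[.6,.2,0]);B=least_squares(fd,[.6,-.15,-.2])
for r in(A,B): print(r.x.round(4),np.degrees(r.x[2]).round(2),r.fun.reshape(-1,2).round(1).tolist())
np.savez("f.npz",rack=A.x,rol=B.x)
def hd(th,y=0): return [.112-.212*np.cos(th)+.016*np.sin(th),y,.09+.212*np.sin(th)+.016*np.cos(th)]
tg=np.array([(337,113),(376,121)]);sg=np.array([(378,125),(425,149)])
g=least_squares(lambda t:np.r_[(proj("top",W(B.x,[hd(t[0],.05),hd(t[0],-.05)]))-tg).ravel(),(proj("scene",W(B.x,[hd(t[0],.05),hd(t[0],-.05)]))-sg).ravel()],[1.7])
print("guard",g.x,g.fun.round(1),W(B.x,hd(g.x[0])))
# overlay
out=[]
import numpy as np
def box(f,x,y,z): return
for n in("top","scene"):
    im=cv2.imread(f"pics/{n}0.png");im=cv2.resize(im,None,fx=4,fy=4,interpolation=cv2.INTER_CUBIC)
    q=lambda P:((proj(n,P)+.5)*4-.5).round().astype(int)
    for y,l in((.064,.1),(0,.15),(-.064,.12)):
        for L in(0,l):
            ph=np.linspace(0,6.28,30);c=np.array(tp(y,L))+.015*(np.outer(np.cos(ph),[0,1,0])+np.outer(np.sin(ph),[-np.sin(a),0,np.cos(a)]))
            cv2.polylines(im,[q(W(A.x,c))],True,(0,255,0),1)
    for d in D:
        ph=np.linspace(0,6.28,30);c=d+.016*(np.outer(np.cos(ph),[0,1,0])+np.outer(np.sin(ph),[0,0,1]))
        cv2.polylines(im,[q(W(B.x,c))],True,(0,255,0),1)
    cv2.polylines(im,[q(W(B.x,[hd(g.x[0],.05),hd(g.x[0],-.05)]))],False,(0,0,255),1)
    e=(lambda x,y,w,h:cv2.resize(im[y*4:y*4+h*4,x*4:x*4+w*4],(400,300)))
    out.append(np.hstack([e(145,142,100,75),e(285,100,180,135) if n=="top" else e(265,115,180,135)]) if n=="top" else np.hstack([e(155,125,100,75),e(250,115,240,180)]))
cv2.imwrite("pics/ov.png",np.vstack(out))
for n,p in(("wash",(265,140)),):pass
E
python3 fit.py
```

```text
[0.5688 0.2108 0.0254] 1.45 [[-0.1, 0.6], [-0.7, -0.6], [-0.2, -0.5], [1.2, 0.5], [0.6, -0.4], [0.6, -0.1], [-0.6, 0.1], [-1.2, 0.9], [-0.1, 0.1]]
[ 0.5247 -0.1985 -0.2302] -13.19 [[-0.1, -0.5], [0.5, -0.0], [0.5, -0.3], [0.3, -0.0], [0.6, -0.2], [0.4, -0.3], [0.5, -0.2], [0.6, -0.2], [-0.0, -0.3], [-0.2, -0.2], [0.2, 0.3], [-0.4, -0.2], [-0.2, 0.0], [-0.8, -0.2], [-0.4, 1.0], [-0.7, -0.5]]
guard [1.80254999] [-1.1 -0.4 -2.  -0.5  1.5  0.3 -3.1 -1.7] [[ 0.69634887 -0.23873577  0.29265725]]
```

View pics/ov.png

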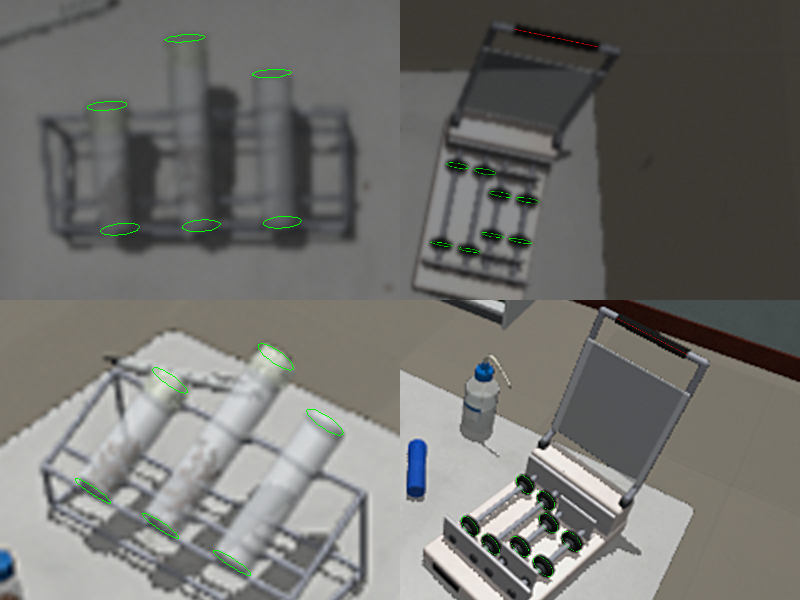

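```bash
cat >>h.py <<'E'
F=np.load("f.npz") if __import__("os").path.exists("f.npz") else None
A25=np.radians(25)
def tubepose(y,l,off): # tool pose for gripping, off = metres back along tool z
    f=F["rack"];r=tilt(f,25);p=W(f,[-.045+l*np.cos(A25),y,.045+l*np.sin(A25)])[0]
    return p-off*r.apply([0,0,1]),r
E
python3 -c "
from h import *
p,r=tubepose(0,.068,.12);print(p);plan(p,r,.1,16)"
```

```text
[0.53470089 0.20997263 0.18249498]
[-0.2, -1.6, -1.1, -0.0285, -0.0172, 0.0042, 0.1]
[-0.2, -1.6, -1.1, -0.0281, -0.0177, 0.0049, 0.1]
[-0.2, -1.6, -1.1, -0.0276, -0.0183, 0.0056, 0.1]
[-0.2, -1.6, -1.1, -0.0271, -0.0188, 0.0062, 0.1]
[-0.2, -1.6, -1.1, -0.0265, -0.0193, 0.0069, 0.1]
[-0.2, -1.6, -1.1, -0.026, -0.0199, 0.0075, 0.1]
[-0.2, -1.6, -1.1, -0.0254, -0.0204, 0.0081, 0.1]
[-0.2, -1.6, -1.1, -0.0248, -0.0209, 0.0087, 0.1]
[-0.2, -1.6, -1.1, -0.0241, -0.0214, 0.0093, 0.1]
[-0.2, -1.6, -1.1, -0.0235, -0.0219, 0.0098, 0.1]
[-0.2, -1.6, -1.1, -0.0228, -0.0223, 0.0104, 0.1]
[-0.2, -1.6, -1.1, -0.0221, -0.0228, 0.0109, 0.1]
[-0.2, -1.6, -1.1, -0.0213, -0.0233, 0.0114, 0.1]
[-0.2, -1.6, -1.1, -0.0206, -0.0237, 0.0118, 0.1]
[-0.2, -1.6, -1.1, -0.0198, -0.0241, 0.0123, 0.1]
[-0.2, -1.6, -1.1, -0.019, -0.0245, 0.0127, 0.1]
```

>>> servo_tool:
  rows:
    - [[-0.2,-1.6,-1.1,-0.0285,-0.017,0.004,0.1],[-0.2,-1.6,-1.1,-0.028,-0.0175,0.005,0.1],[-0.2,-1.6,-1.1,-0.0275,-0.018,0.0055,0.1],[-0.2,-1.6,-1.1,-0.027,-0.019,0.006,0.1],[-0.2,-1.6,-1.1,-0.0265,-0.0195,0.007,0.1],[-0.2,-1.6,-1.1,-0.026,-0.02,0.0075,0.1],[-0.2,-1.6,-1.1,-0.0255,-0.0205,0.008,0.1],[-0.2,-1.6,-1.1,-0.025,-0.021,0.0085,0.1]]

```text
t: 0.77
tcp_pos: [0.3548, 0.4043, 0.218]
tool_rot: [0.062, 0.992, -0.002, 0.113]
force: [0.8, 0.0, 0.8]
finger_gap: 0.553
gripper_force: 0.0
```

>>> servo_tool:
  rows:
    - [[-0.2,-1.6,-1.1,-0.024,-0.0215,0.009,0.1],[-0.2,-1.6,-1.1,-0.0235,-0.022,0.01,0.1],[-0.2,-1.6,-1.1,-0.023,-0.022,0.0105,0.1],[-0.2,-1.6,-1.1,-0.022,-0.023,0.011,0.1],[-0.2,-1.6,-1.1,-0.021,-0.0235,0.0115,0.1],[-0.2,-1.6,-1.1,-0.0205,-0.0235,0.012,0.1],[-0.2,-1.6,-1.1,-0.02,-0.024,0.012,0.1],[-0.2,-1.6,-1.1,-0.019,-0.0245,0.0125,0.1]]

```text
t: 1.43
tcp_pos: [0.5369, 0.2096, 0.188]
tool_rot: [-0.016, 0.975, -0.004, 0.223]
force: [-0.2, 0.1, -0.0]
finger_gap: 0.549
gripper_force: 0.0
```

>>> servo_tool:
  rows:
    - [[0,0,0,0,0,0,0.1],[0,0,0,0,0,0,0.1]]

```text
t: 1.6
tcp_pos: [0.5367, 0.2093, 0.1876]
tool_rot: [-0.014, 0.975, -0.004, 0.222]
force: [-0.8, 0.0, 0.3]
finger_gap: 0.55
gripper_force: 0.0
```

```bash
cat >wr.py <<'E'
from h import *
s=manip.sense();c=manip.camera_info("wrist");im=manip.snapshot("wrist");name=sys.argv[1]
print(s["t"],s["tcp_pos"],s["finger_gap"]);f=c["K"][0][0];K=np.array(c["K"]);T=np.array(c["camera_from_world"])
print(K.tolist());np.savez(f"{name}.npz",K=K,T=T)
cv2.imwrite(f"pics/{name}raw.png",im)
def wproj(P):
    p=np.asarray(P)@T[:3,:3].T+T[:3,3];r=np.hypot(p[:,0],p[:,1]);th=np.arctan2(r,p[:,2]);return p[:,:2]/r[:,None]*th[:,None]*f+K[:2,2]
S=800/512;im=cv2.resize(im,(800,600),interpolation=cv2.INTER_CUBIC);q=lambda P:((wproj(P)+.5)*S-.5).round().astype(int)
ph=np.linspace(0,6.28,40)
u=np.array([-np.sin(A25),0,np.cos(A25)])
for y,l in((.064,.1),(0,.15),(-.064,.12)):
    for L in(0,l):
        c0=np.array([-.045+L*np.cos(A25),y,.045+L*np.sin(A25)])+.015*(np.outer(np.cos(ph),[0,1,0])+np.outer(np.sin(ph),u));cv2.polylines(im,[q(W(F["rack"],c0))],True,(0,255,0),1)
for y,h in((.034,.058),(-.034,.03)):
  for x in(h,-h):
    for d in(.02,-.02):
      c0=np.array([x,y+d,.048])+.016*(np.outer(np.cos(ph),[0,1,0])+np.outer(np.sin(ph),[0,0,1]));cv2.polylines(im,[q(W(F["rol"],c0))],True,(0,255,0),1)
cv2.imwrite(f"pics/{name}.png",im)
E
python3 wr.py w1
```

```text
1.6 [0.53670916 0.20928125 0.18759321] 0.5504319682712955
[[297.3186396354542, 0.0, 258.3056857563494], [0.0, 297.3186396354542, 189.5886406399851], [0.0, 0.0, 1.0]]
```

View pics/w1.png

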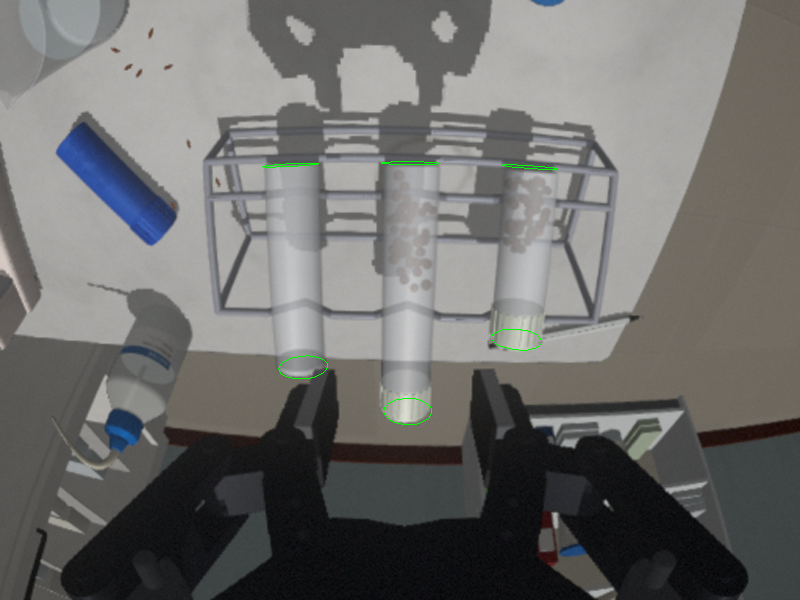

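```bash
python3 -c "
from h import *
p,r=tubepose(0.0005,.068,.004);print(p);plan(p,r,.1,7)"
```

```text
[0.58369614 0.21171648 0.07736327]
[-0.1, 0.1, 0.1, 0.0007, 0.0002, 0.0172, 0.1]
[-0.1, 0.1, 0.1, 0.0006, 0.0002, 0.0172, 0.1]
[-0.1, 0.1, 0.1, 0.0006, 0.0002, 0.0172, 0.1]
[-0.1, 0.1, 0.1, 0.0006, 0.0001, 0.0172, 0.1]
[-0.1, 0.1, 0.1, 0.0006, 0.0001, 0.0172, 0.1]
[-0.1, 0.1, 0.1, 0.0005, 0.0001, 0.0172, 0.1]
[-0.1, 0.1, 0.1, 0.0005, 0.0001, 0.0172, 0.1]
```

>>> servo_tool:
  rows:
    - [[-0.1,0.1,0.1,0.0006,0.0002,0.017,0.1],[-0.1,0.1,0.1,0.0006,0.0002,0.017,0.1],[-0.1,0.1,0.1,0.0006,0.0002,0.017,0.1],[-0.1,0.1,0.1,0.0006,0,0.017,0.1],[-0.1,0.1,0.1,0.0006,0,0.017,0.1],[-0.1,0.1,0.1,0.0006,0,0.017,0.1],[-0.1,0.1,0.1,0.0006,0,0.017,0.1],[0,0,0,0,0,0,0.1]]

```text
t: 2.32
tcp_pos: [0.5825, 0.2133, 0.0766]
tool_rot: [-0.012, 0.977, 0.004, 0.214]
force: [-0.3, 0.4, 0.5]
finger_gap: 0.549
gripper_force: 0.0
```

>>> servo_tool:
  rows:
    - [[0,0,0,0,0,0,-1],[0,0,0,0,0,0,-1],[0,0,0,0,0,0,-1],[0,0,0,0,0,0,-1],[0,0,0,0,0,0,-1],[0,0,0,0,0,0,-1]]
  squeeze: 30

```text
t: 2.82
tcp_pos: [0.5822, 0.2117, 0.0796]
tool_rot: [-0.011, 0.976, 0.003, 0.216]
force: [-2.9, -4.2, 3.7]
finger_gap: 0.338
gripper_force: 30.4
```

```bash
python3 -c "
from h import *
s=manip.sense();r=R.from_quat(s['tool_rot']);p=s['tcp_pos']
p=p-.105*r.apply([0,0,1]);p[2]+=.03
print(p);plan(p,r,-1,4)
f=F['rol'];rd=tilt(f,0);h=W(f,[-.007,.034,.2])[0];m=(p+h)/2;m[2]=.25
print(h)
R_=R.from_rotvec((r.inv()*rd).as_rotvec()/2)
a,b=plan(m,r*R_,-1,6,p,r);plan(h,rd,-1,6,a,b)"
```

```text
[0.53799237 0.21057631 0.20485422]
[0.0, 0.0, 0.0, -0.0032, 0.0, -0.0331, -1]
[0.0, 0.0, 0.0, -0.0032, 0.0, -0.0331, -1]
[0.0, 0.0, 0.0, -0.0032, 0.0, -0.0331, -1]
[0.0, 0.0, 0.0, -0.0032, 0.0, -0.0331, -1]
[ 0.52567833 -0.16381067  0.2       ]
[0.3, 2.1, 1.2, -0.0016, -0.0312, -0.0076, -1]
[0.3, 2.1, 1.2, -0.002, -0.0312, -0.0075, -1]
[0.3, 2.1, 1.2, -0.0023, -0.0311, -0.0075, -1]
[0.3, 2.1, 1.2, -0.0027, -0.0311, -0.0074, -1]
[0.3, 2.1, 1.2, -0.0031, -0.0311, -0.0074, -1]
[0.3, 2.1, 1.2, -0.0035, -0.0311, -0.0073, -1]
[0.3, 2.1, 1.2, -0.0005, -0.0313, 0.0082, -1]
[0.3, 2.1, 1.2, -0.0014, -0.0312, 0.0083, -1]
[0.3, 2.1, 1.2, -0.0023, -0.0311, 0.0084, -1]
[0.3, 2.1, 1.2, -0.0033, -0.031, 0.0084, -1]
[0.3, 2.1, 1.2, -0.0042, -0.0309, 0.0084, -1]
[0.3, 2.1, 1.2, -0.0052, -0.0308, 0.0084, -1]
```

>>> servo_tool:
  rows:
    - [[0,0,0,0,0,-0.01,-1],[0,0,0,0,0,-0.02,-1],[0,0,0,-0.003,0,-0.03,-1],[0,0,0,-0.005,0,-0.035,-1],[0,0,0,-0.005,0,-0.037,-1],[0.3,2.1,1.2,-0.0015,-0.031,-0.0075,-1],[0.3,2.1,1.2,-0.002,-0.031,-0.0075,-1],[0.3,2.1,1.2,-0.0025,-0.031,-0.0075,-1]]

```text
t: 3.48
tcp_pos: [0.5362, 0.1183, 0.2287]
tool_rot: [0.02, 0.986, 0.003, 0.163]
force: [0.6, -1.1, -1.3]
finger_gap: 0.336
gripper_force: 29.9
```

>>> servo_tool:
  rows:
    - [[0.3,2.1,1.2,-0.0025,-0.031,-0.0075,-1],[0.3,2.1,1.2,-0.003,-0.031,-0.0075,-1],[0.3,2.1,1.2,-0.0035,-0.031,-0.0075,-1],[0.3,2.1,1.2,-0.0005,-0.031,0.008,-1],[0.3,2.1,1.2,-0.0015,-0.031,0.0085,-1],[0.3,2.1,1.2,-0.0025,-0.031,0.0085,-1],[0.3,2.1,1.2,-0.0035,-0.031,0.0085,-1],[0.3,2.1,1.2,-0.004,-0.031,0.0085,-1]]

```text
t: 4.15
tcp_pos: [0.5281, -0.1323, 0.2083]
tool_rot: [0.106, 0.994, -0.002, 0.016]
force: [1.0, -0.3, -1.2]
finger_gap: 0.339
gripper_force: 29.8
```

>>> servo_tool:
  rows:
    - [[0.3,2.1,1.2,-0.005,-0.031,0.0085,-1],[0,0,0,0,0,0,-1],[0,0,0,0,0,0,-1]]

```text
t: 4.4
tcp_pos: [0.527, -0.164, 0.1994]
tool_rot: [0.117, 0.993, -0.002, -0.002]
force: [-1.2, 0.2, -0.4]
finger_gap: 0.336
gripper_force: 29.9
```

```bash
sed -i 's/cv2.imwrite(f"pics\/{name}.png",im)/ax=s["tcp_pos"]+R.from_quat(s["tool_rot"]).apply([[.068,0,.0066],[-.082,0,.0066]]);cv2.polylines(im,[q(ax)],False,(0,0,255),1)\n&/' wr.py; python3 wr.py w2; python3 -c "
from h import *
f=F['rol'];plan(W(f,[-.007,.034,.0786])[0],tilt(f,0),-1,8)"
```

```text
4.4 [ 0.52697247 -0.16400126  0.19937182] 0.3359207999345614
[[297.3186396354542, 0.0, 258.3056857563494], [0.0, 297.3186396354542, 189.5886406399851], [0.0, 0.0, 1.0]]
[-0.0, -0.0, -0.0, -0.0, -0.0001, 0.0151, -1]
[-0.0, -0.0, -0.0, -0.0, -0.0001, 0.0151, -1]
[-0.0, -0.0, -0.0, 0.0, -0.0001, 0.0151, -1]
[-0.0, -0.0, -0.0, 0.0, -0.0001, 0.0151, -1]
[-0.0, -0.0, -0.0, 0.0, -0.0001, 0.0151, -1]
[-0.0, -0.0, -0.0, 0.0, -0.0001, 0.0151, -1]
[-0.0, -0.0, -0.0, 0.0, -0.0002, 0.0151, -1]
[-0.0, -0.0, -0.0, 0.0, -0.0002, 0.0151, -1]
```

View pics/w2.png

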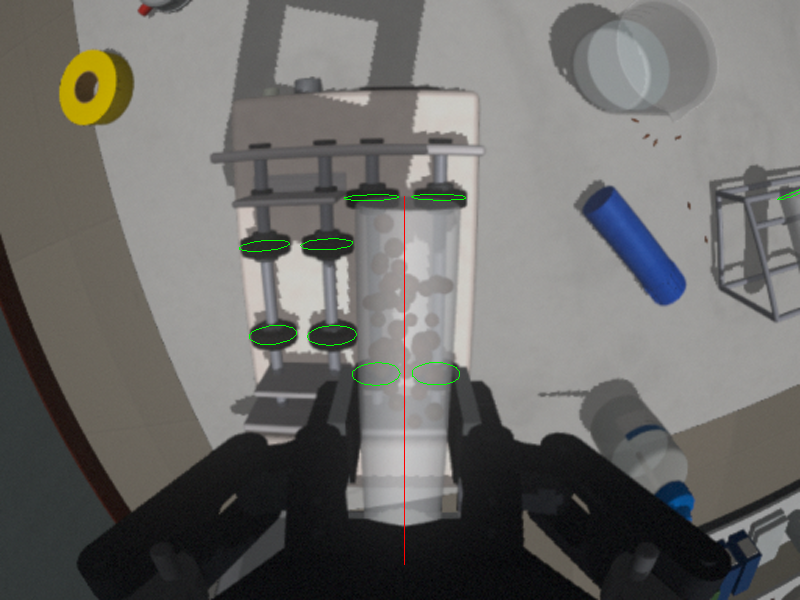

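```bash
python3 - <<'E'
from h import *
z=np.load("w2.npz");K,T=z["K"],z["T"];f=K[0,0];S=800/512
s=manip.sense();r=R.from_quat(s["tool_rot"]);p0=s["tcp_pos"]
def wp(P):
    p=np.asarray(P)@T[:3,:3].T+T[:3,3];q=np.hypot(p[:,0],p[:,1]);th=np.arctan2(q,p[:,2]);return ((p[:,:2]/q[:,None]*th[:,None]*f+K[:2,2])+.5)*S-.5
print("cam in tool",r.inv().apply(-T[:3,:3].T@T[:3,3]-p0))
def tube(s_,pit,off):
    a=R.from_euler('y',pit).apply([1,0,0]) # axis toward foot (tool x)
    n=R.from_euler('y',pit).apply([0,0,1])
    c=np.array([0,0,off]);foot=c+a*(.068+s_);F_=lambda d,ph:foot-a*d+.015*(np.array([0,1,0])*np.sin(ph)-n*np.cos(ph))
    return F_
for s_,pit,off in((0,0,.0066),(0,5,.0066),(0,-5,.0066),(0,-10,.0066)):
    F_=tube(s_,np.radians(pit),off)
    pts=[F_(0,0),F_(0,np.pi),F_(.128,0),F_(.15,0),F_(.15,np.pi),F_(0,1.5),F_(0,-1.5),F_(.14,1.5),F_(.14,-1.5)]
    print(s_,pit,wp(p0+r.apply(pts)).round(0).tolist())
E
```

```text
cam in tool [ 0.08175513 -0.00103056 -0.1229633 ]
0 0 [[409.0, 200.0], [408.0, 188.0], [408.0, 558.0], [408.0, 590.0], [407.0, 538.0], [462.0, 194.0], [354.0, 194.0], [444.0, 550.0], [371.0, 550.0]]
0 5 [[409.0, 209.0], [408.0, 187.0], [408.0, 550.0], [408.0, 578.0], [407.0, 525.0], [465.0, 198.0], [352.0, 198.0], [443.0, 539.0], [372.0, 539.0]]
0 -5 [[408.0, 193.0], [408.0, 191.0], [408.0, 566.0], [408.0, 602.0], [407.0, 551.0], [460.0, 193.0], [356.0, 193.0], [445.0, 561.0], [370.0, 561.0]]
0 -10 [[408.0, 189.0], [407.0, 196.0], [408.0, 574.0], [408.0, 613.0], [407.0, 564.0], [457.0, 193.0], [358.0, 193.0], [446.0, 571.0], [369.0, 571.0]]
```

>>> servo_tool:
  rows:
    - [[0,0,0,0.0005,-0.0003,0.02,-1],[0,0,0,0.0005,-0.0003,0.02,-1],[0,0,0,0.0005,-0.0003,0.02,-1],[0,0,0,0.0005,0,0.02,-1],[0,0,0,0,0,0.018,-1],[0,0,0,0,0,0.012,-1],[0,0,0,0,0,0.005,-1],[0,0,0,0,0,0,-1]]

```text
t: 5.12
tcp_pos: [0.5228, -0.1618, 0.0842]
tool_rot: [0.115, 0.993, -0.002, -0.004]
force: [0.6, 0.2, -1.6]
finger_gap: 0.338
gripper_force: 30.0
```

>>> servo_tool:
  rows:
    - [[0,0,0,0,0,0.002,-1],[0,0,0,0,0,0.0015,-1],[0,0,0,0,0,0,-1]]

```text
t: 5.37
tcp_pos: [0.5238, -0.1635, 0.0819]
tool_rot: [0.116, 0.993, -0.003, -0.002]
force: [-0.2, -0.1, -0.5]
finger_gap: 0.345
gripper_force: 30.0
```

>>> servo_tool:
  rows:
    - [[0,0,0,0,0,0.001,-1],[0,0,0,0,0,0.001,-1],[0,0,0,0,0,0,-1]]

```text
t: 5.62
tcp_pos: [0.5237, -0.1637, 0.0795]
tool_rot: [0.116, 0.993, -0.002, -0.003]
force: [0.5, 1.4, -0.1]
finger_gap: 0.337
gripper_force: 30.0
```

>>> servo_tool:
  rows:
    - [[0,0,0,0,0,0.001,-1],[0,0,0,0,0,0.001,-1],[0,0,0,0,0,0,-1]]

```text
t: 5.87
tcp_pos: [0.5237, -0.1634, 0.0786]
tool_rot: [0.116, 0.993, -0.002, -0.003]
force: [-0.8, 2.2, 10.2]
finger_gap: 0.339
gripper_force: 30.8
```

>>> servo_tool:
  rows:
    - [[0,0,0,0,0,-0.0005,-0.25],[0,0,0,0,0,0,-0.15],[0,0,0,0,0,0,0],[0,0,0,0,0,0,0.1],[0,0,0,0,0,-0.01,0.1],[0,0,0,0,0,-0.02,0.1],[0,0,0,0,0,-0.04,0.1],[0,0,0,0,0,-0.04,0.1]]

```text
t: 6.53
tcp_pos: [0.5229, -0.1626, 0.188]
tool_rot: [0.116, 0.993, -0.001, -0.005]
force: [0.6, 0.1, 0.2]
finger_gap: 0.552
gripper_force: 0.0
```

```bash
python3 wr.py w3; python3 -c "
from h import *
p,r=tubepose(.0645,.05,.12);s=manip.sense();q=s['tcp_pos'];r0=R.from_quat(s['tool_rot'])
m=(p+q)/2;m[2]=.24
h=R.from_rotvec((r0.inv()*r).as_rotvec()/2);a,b=plan(m,r0*h,.1,7,q,r0);plan(p,r,.1,7,a,b);print(p)"
```

```text
6.5333 [ 0.52285737 -0.16260847  0.18796799] 0.5516727896650034
[[297.3186396354542, 0.0, 258.3056857563494], [0.0, 297.3186396354542, 189.5886406399851], [0.0, 0.0, 1.0]]
[-0.3, -1.8, -1.0, 0.008, 0.0303, -0.0065, 0.1]
[-0.3, -1.8, -1.0, 0.0072, 0.0304, -0.0066, 0.1]
[-0.3, -1.8, -1.0, 0.0065, 0.0306, -0.0067, 0.1]
[-0.3, -1.8, -1.0, 0.0057, 0.0307, -0.0067, 0.1]
[-0.3, -1.8, -1.0, 0.0049, 0.0309, -0.0067, 0.1]
[-0.3, -1.8, -1.0, 0.0042, 0.031, -0.0067, 0.1]
[-0.3, -1.8, -1.0, 0.0034, 0.0311, -0.0067, 0.1]
[-0.3, -1.8, -1.0, 0.0061, 0.031, 0.0085, 0.1]
[-0.3, -1.8, -1.0, 0.0058, 0.0311, 0.0084, 0.1]
[-0.3, -1.8, -1.0, 0.0054, 0.0311, 0.0084, 0.1]
[-0.3, -1.8, -1.0, 0.0051, 0.0312, 0.0084, 0.1]
[-0.3, -1.8, -1.0, 0.0048, 0.0312, 0.0084, 0.1]
[-0.3, -1.8, -1.0, 0.0045, 0.0313, 0.0084, 0.1]
[-0.3, -1.8, -1.0, 0.0042, 0.0313, 0.0084, 0.1]
[0.51675587 0.27403789 0.17488785]
```

View pics/w3.png

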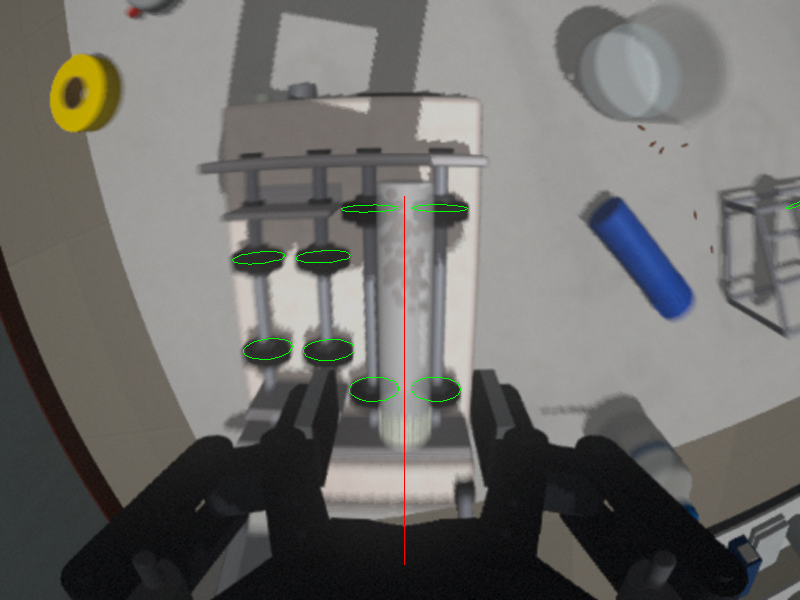

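The long tube lies centred on its four discs: foot at (405,183), cap at (405,430), clear of both end walls. Next is the short tube.

>>> servo_tool:
  rows:
    - [[-0.3,-1.8,-1.0,0.008,0.0305,-0.0065,0.1],[-0.3,-1.8,-1.0,0.007,0.0305,-0.0065,0.1],[-0.3,-1.8,-1.0,0.0065,0.0305,-0.0065,0.1],[-0.3,-1.8,-1.0,0.0055,0.0305,-0.0065,0.1],[-0.3,-1.8,-1.0,0.005,0.031,-0.0065,0.1],[-0.3,-1.8,-1.0,0.004,0.031,-0.0065,0.1],[-0.3,-1.8,-1.0,0.0035,0.031,-0.0065,0.1],[-0.3,-1.8,-1.0,0.006,0.031,0.0085,0.1]]

```text
t: 7.25
tcp_pos: [0.521, 0.0888, 0.2258]
tool_rot: [0.045, 0.991, 0.004, 0.128]
force: [0.7, 0.7, -0.0]
finger_gap: 0.55
gripper_force: 0.0
```

>>> servo_tool:
  rows:
    - [[-0.3,-1.8,-1.0,0.006,0.031,0.0085,0.1],[-0.3,-1.8,-1.0,0.0055,0.031,0.0085,0.1],[-0.3,-1.8,-1.0,0.005,0.031,0.0085,0.1],[-0.3,-1.8,-1.0,0.005,0.031,0.0085,0.1],[-0.3,-1.8,-1.0,0.0045,0.0315,0.0085,0.1],[-0.3,-1.8,-1.0,0.004,0.0315,0.0085,0.1],[0,0,0,0,0,0,0.1],[0,0,0,0,0,0,0.1]]

```text
t: 7.92
tcp_pos: [0.5143, 0.2774, 0.1679]
tool_rot: [-0.01, 0.976, 0.009, 0.216]
force: [-0.2, -0.3, -0.2]
finger_gap: 0.549
gripper_force: 0.0
```

```bash
python3 -c "
from h import *
p,r=tubepose(.0645,.05,.004);print(manip.sense()['tcp_pos'],p);plan(p,r,.1,8)"
```

```text
[0.51429927 0.27743013 0.1679191 ] [0.5657638  0.2752819  0.06975614]
[0.1, -0.0, -0.1, -0.0006, -0.0006, 0.0138, 0.1]
[0.1, -0.0, -0.1, -0.0006, -0.0006, 0.0138, 0.1]
[0.1, -0.0, -0.1, -0.0006, -0.0005, 0.0138, 0.1]
[0.1, -0.0, -0.1, -0.0006, -0.0005, 0.0138, 0.1]
[0.1, -0.0, -0.1, -0.0006, -0.0005, 0.0138, 0.1]
[0.1, -0.0, -0.1, -0.0006, -0.0005, 0.0138, 0.1]
[0.1, -0.0, -0.1, -0.0006, -0.0005, 0.0138, 0.1]
[0.1, -0.0, -0.1, -0.0006, -0.0004, 0.0138, 0.1]
```

>>> servo_tool:
  rows:
    - [[0.1,0,-0.1,-0.0006,-0.0006,0.0155,0.1],[0.1,0,-0.1,-0.0006,-0.0006,0.0155,0.1],[0.1,0,-0.1,-0.0006,-0.0006,0.0155,0.1],[0.1,0,-0.1,-0.0006,-0.0006,0.0155,0.1],[0.1,0,-0.1,-0.0006,-0.0006,0.0155,0.1],[0.1,0,-0.1,-0.0006,-0.0006,0.0155,0.1],[0.1,0,-0.1,-0.0006,-0.0006,0.0165,0.1],[0,0,0,0,0,0,0.1]]

```text
t: 8.58
tcp_pos: [0.5669, 0.2714, 0.0695]
tool_rot: [-0.011, 0.976, 0.001, 0.216]
force: [-0.2, -0.3, 0.1]
finger_gap: 0.549
gripper_force: 0.0
```

>>> servo_tool:
  rows:
    - [[0,0,0,0,0,0,-1],[0,0,0,0,0,0,-1],[0,0,0,0,0,0,-1],[0,0,0,0,0,0,-1],[0,0,0,0,0,0,-1],[0,0,0,0,0,0,-1]]
  squeeze: 30

```text
t: 9.08
tcp_pos: [0.5658, 0.2741, 0.0723]
tool_rot: [-0.013, 0.976, 0.002, 0.218]
force: [-4.5, 5.1, 4.8]
finger_gap: 0.34
gripper_force: 30.9
```

```bash
python3 -c "
from h import *
s=manip.sense();r=R.from_quat(s['tool_rot']);p=s['tcp_pos']
q,_=tubepose(.064,.05,0);print('err in tool',r.inv().apply(p-q))
p=p-.132*r.apply([0,0,1])-.013*r.apply([1,0,0])
f=F['rol'];rd=tilt(f,0);h=W(f,[-.003,-.034,.17])[0];m=(p+h)/2;m[2]=.24
print(p,h)
R_=R.from_rotvec((r.inv()*rd).as_rotvec()/2)
a,b=plan(m,r*R_,-1,7,p,r);plan(h,rd,-1,7,a,b)"
```

```text
err in tool [-0.00109803 -0.00069573 -0.006333  ]
[0.52139546 0.2730924  0.19731674] [ 0.51405477 -0.23092917  0.17      ]
[0.2, 1.8, 1.0, -0.0013, -0.036, -0.0061, -1]
[0.2, 1.8, 1.0, -0.0017, -0.036, -0.006, -1]
[0.2, 1.8, 1.0, -0.0022, -0.036, -0.0059, -1]
[0.2, 1.8, 1.0, -0.0027, -0.0359, -0.0059, -1]
[0.2, 1.8, 1.0, -0.0031, -0.0359, -0.0058, -1]
[0.2, 1.8, 1.0, -0.0036, -0.0359, -0.0058, -1]
[0.2, 1.8, 1.0, -0.004, -0.0358, -0.0057, -1]
[0.2, 1.8, 1.0, -0.001, -0.036, 0.01, -1]
[0.2, 1.8, 1.0, -0.002, -0.0359, 0.0101, -1]
[0.2, 1.8, 1.0, -0.0029, -0.0358, 0.0101, -1]
[0.2, 1.8, 1.0, -0.0039, -0.0357, 0.0102, -1]
[0.2, 1.8, 1.0, -0.0048, -0.0356, 0.0102, -1]
[0.2, 1.8, 1.0, -0.0058, -0.0355, 0.0101, -1]
[0.2, 1.8, 1.0, -0.0068, -0.0353, 0.0101, -1]
```

>>> servo_tool:
  rows:
    - [[0,0,0,0,0,-0.01,-1],[0,0,0,0,0,-0.02,-1],[0,0,0,-0.003,0,-0.03,-1],[0,0,0,-0.005,0,-0.035,-1],[0,0,0,-0.005,0,-0.037,-1],[0.2,1.8,1.0,-0.0015,-0.036,-0.006,-1],[0.2,1.8,1.0,-0.0015,-0.036,-0.006,-1],[0.2,1.8,1.0,-0.002,-0.036,-0.006,-1]]

```text
t: 9.75
tcp_pos: [0.5187, 0.164, 0.2156]
tool_rot: [0.013, 0.985, 0.002, 0.17]
force: [-0.3, -0.3, -0.7]
finger_gap: 0.342
gripper_force: 30.2
```

>>> servo_tool:
  rows:
    - [[0.2,1.8,1.0,-0.0025,-0.036,-0.006,-1],[0.2,1.8,1.0,-0.003,-0.036,-0.006,-1],[0.2,1.8,1.0,-0.0035,-0.036,-0.006,-1],[0.2,1.8,1.0,-0.004,-0.036,-0.0055,-1],[0.2,1.8,1.0,-0.001,-0.036,0.01,-1],[0.2,1.8,1.0,-0.002,-0.036,0.01,-1],[0.2,1.8,1.0,-0.003,-0.036,0.01,-1],[0.2,1.8,1.0,-0.004,-0.0355,0.01,-1]]

```text
t: 10.42
tcp_pos: [0.5151, -0.1258, 0.1992]
tool_rot: [0.086, 0.995, 0.002, 0.044]
force: [0.6, 1.2, -0.7]
finger_gap: 0.341
gripper_force: 30.2
```

>>> servo_tool:
  rows:
    - [[0.2,1.8,1.0,-0.005,-0.0355,0.01,-1],[0.2,1.8,1.0,-0.006,-0.0355,0.01,-1],[0.2,1.8,1.0,-0.007,-0.0355,0.01,-1],[0,0,0,0,0,0,-1],[0,0,0,0,0,0,-1]]

```text
t: 10.83
tcp_pos: [0.5152, -0.234, 0.1686]
tool_rot: [0.113, 0.994, 0.002, -0.003]
force: [-0.9, 0.9, -1.3]
finger_gap: 0.338
gripper_force: 30.2
```

```bash
sed -i 's/\[\[.068,0,.0066\],\[-.082,0,.0066\]\]/[[.05,.0,-.0087],[-.05,0,-.0087]]/' wr.py; python3 wr.py w4; python3 -c "
from h import *
f=F['rol'];plan(W(f,[-.002,-.034,.0795])[0],tilt(f,0),-1,6)"
```

```text
10.8333 [ 0.51515342 -0.23395537  0.16859955] 0.3375098146090075
[[297.3186396354542, 0.0, 258.3056857563494], [0.0, 297.3186396354542, 189.5886406399851], [0.0, 0.0, 1.0]]
[0.0, -0.1, 0.1, -0.0001, 0.0001, 0.0149, -1]
[0.0, -0.1, 0.1, -0.0001, 0.0001, 0.0149, -1]
[0.0, -0.1, 0.1, -0.0001, 0.0001, 0.0149, -1]
[0.0, -0.1, 0.1, -0.0001, 0.0001, 0.0149, -1]
[0.0, -0.1, 0.1, -0.0, 0.0001, 0.0149, -1]
[0.0, -0.1, 0.1, -0.0, 0.0002, 0.0149, -1]
```

View pics/w4.png

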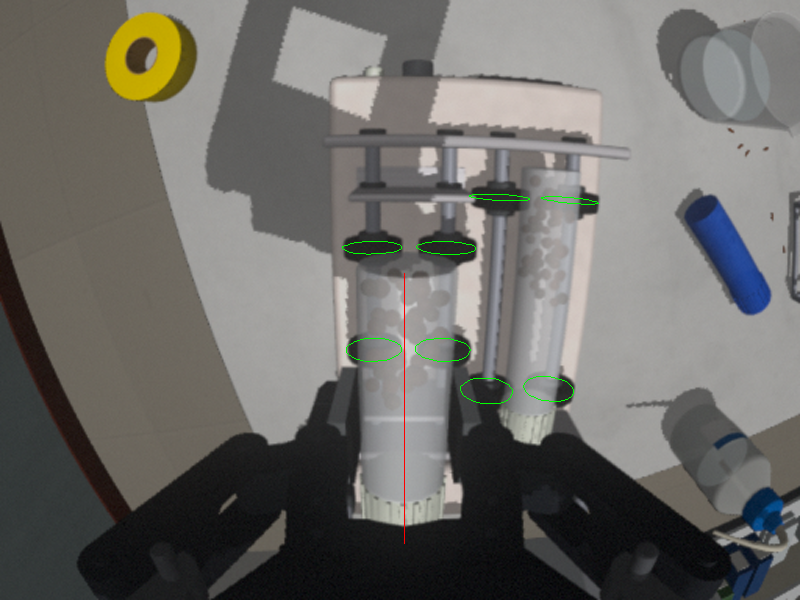

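>>> servo_tool:
  rows:
    - [[0,-0.1,0.1,0,0,0.02,-1],[0,-0.1,0.1,0,0.0005,0.02,-1],[0,-0.1,0.1,0,0.0005,0.02,-1],[0,-0.1,0.1,0,0,0.015,-1],[0,-0.1,0.1,0,0,0.007,-1],[0,0,0,0,0,0.002,-1],[0,0,0,0,0,0,-1],[0,0,0,0,0,0,-1]]

```text
t: 11.55
tcp_pos: [0.5166, -0.2304, 0.0864]
tool_rot: [0.115, 0.993, 0.001, 0.003]
force: [-0.5, -0.2, -0.4]
finger_gap: 0.338
gripper_force: 30.2
```

```bash
python3 -c "
from h import *
f=F['rol'];plan(W(f,[-.002,-.034,.0786])[0],tilt(f,0),-1,1)"
```

```text
[0.1, 0.3, 0.0, 0.0014, -0.0011, 0.0078, -1]
```

>>> servo_tool:
  rows:
    - [[0.1,0.2,0,0.001,-0.001,0.003,-1],[0,0,0,0,0,0.002,-1],[0,0,0,0,0,0,-1]]

```text
t: 11.8
tcp_pos: [0.5149, -0.2314, 0.0806]
tool_rot: [0.115, 0.993, 0.0, 0.001]
force: [0.6, 0.5, -1.1]
finger_gap: 0.338
gripper_force: 30.2
```

>>> servo_tool:
  rows:
    - [[0,0,0,0,0,0.001,-1],[0,0,0,0,0,0.001,-1],[0,0,0,0,0,0,-1]]

```text
t: 12.05
tcp_pos: [0.515, -0.2311, 0.0787]
tool_rot: [0.115, 0.993, 0.0, 0.001]
force: [0.1, 1.5, 3.1]
finger_gap: 0.339
gripper_force: 30.4
```

>>> servo_tool:
  rows:
    - [[0,0,0,0,0,0.0008,-1],[0,0,0,0,0,0,-1],[0,0,0,0,0,0,-1]]

```text
t: 12.3
tcp_pos: [0.5151, -0.2311, 0.0785]
tool_rot: [0.115, 0.993, 0.0, 0.001]
force: [-0.4, 2.5, 7.0]
finger_gap: 0.342
gripper_force: 30.8
```

>>> servo_tool:
  rows:
    - [[0,0,0,0,0,-0.0003,-0.25],[0,0,0,0,0,0,-0.15],[0,0,0,0,0,0,0],[0,0,0,0,0,0,0.05],[0,0,0,0,0,-0.01,0.05],[0,0,0,0,0,-0.02,0.05],[0,0,0,0,0,-0.04,0.05],[0,0,0,0,0,-0.04,0.05]]

```text
t: 12.97
tcp_pos: [0.5137, -0.2308, 0.1882]
tool_rot: [0.115, 0.993, 0.001, -0.001]
force: [0.7, -1.1, -0.8]
finger_gap: 0.523
gripper_force: 0.0
```

```bash
python3 wr.py w5; python3 - <<'E'
from h import *
a=cv2.imread("pics/w5.png")[60:520,180:660]
s=manip.snapshot("scene");cv2.imwrite("pics/s5.png",s)
t=manip.snapshot("top");cv2.imwrite("pics/t5.png",t)
b=cv2.resize(s[115:205,330:450],None,fx=2.6,fy=2.6,interpolation=cv2.INTER_CUBIC)
c=cv2.resize(cv2.convertScaleAbs(t,alpha=1.4)[100:170,300:400],None,fx=3.1,fy=3.1,interpolation=cv2.INTER_CUBIC)
o=np.zeros((460,800,3),np.uint8);o[:,:480]=a;o[:b.shape[0],480:480+b.shape[1]]=b;o[240:240+c.shape[0],480:480+c.shape[1]]=c[:,:320]
cv2.imwrite("pics/m5.png",o)
E
```

```text
12.9667 [ 0.51369679 -0.23079653  0.18824546] 0.5230016785574798
[[297.3186396354542, 0.0, 258.3056857563494], [0.0, 297.3186396354542, 189.5886406399851], [0.0, 0.0, 1.0]]
```

View pics/m5.png

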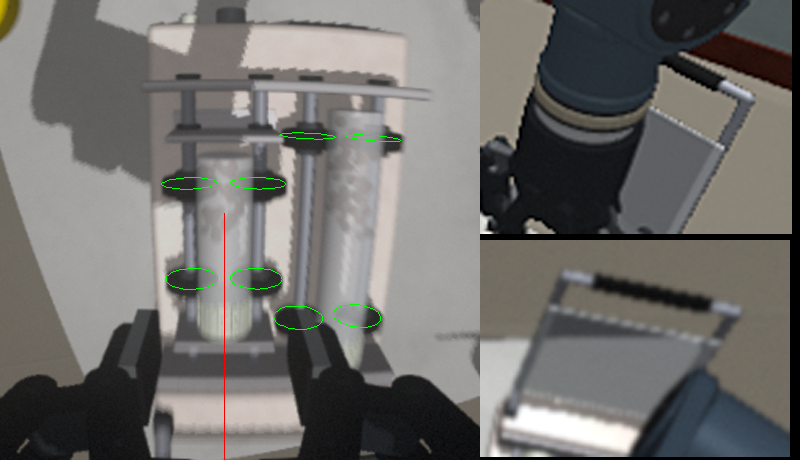

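```bash
python3 - <<'E'
from h import *
f=F["rol"]
z=np.load("w5.npz");K,T=z["K"],z["T"];fo=K[0,0];S=800/512
def wp(P):
    p=np.asarray(P)@T[:3,:3].T+T[:3,3];q=np.hypot(p[:,0],p[:,1]);th=np.arctan2(q,p[:,2]);return ((p[:,:2]/q[:,None]*th[:,None]*fo+K[:2,2])+.5)*S-.5-[180,60]
print("foot top,axis; cap top,bottom; bracket near, far",wp(W(f,[[-.05,-.034,.087],[-.05,-.034,.072],[.05,-.034,.087],[.05,-.034,.057],[-.058,-.034,.076],[.058,-.034,.076],[-.075,.034,.087],[.075,.034,.087]])).round().tolist())
g=lambda P:np.r_[(proj("top",[P])-[355.7,117.1]).ravel(),(proj("scene",[P])-[401,137]).ravel()]
h=least_squares(g,[.7,-.24,.29]);c,s=np.cos(f[2]),np.sin(f[2]);d=h.x[:2]-f[:2];loc=[c*d[0]+s*d[1],-s*d[0]+c*d[1],h.x[2]]
print(h.x,h.fun,"roller frame",np.round(loc,4))
for t in(1.75,1.8,1.85,1.9): print(t,.112-.212*np.cos(t)+.016*np.sin(t),.09+.212*np.sin(t)+.016*np.cos(t))
E
```

```text
foot top,axis; cap top,bottom; bracket near, far [[223.0, 159.0], [223.0, 154.0], [224.0, 338.0], [224.0, 313.0], [223.0, 140.0], [224.0, 340.0], [361.0, 111.0], [338.0, 371.0]]
[ 0.69542442 -0.24142306  0.29152053] [ 0.13829894 -0.07319788 -0.11980089  0.01844578] roller frame [ 0.176  -0.0028  0.2915]
1.75 0.16553193894767532 0.29575308384688276
1.8 0.1757484061689856 0.292820464231088
1.85 0.18580553557440155 0.2893808990815714
1.9 0.19567818957806135 0.28544298551991576
```

```bash
cat >>h.py <<'E'
def gp(th,phi,a=.003,c=.018):
    f=F["rol"];r=tilt(f,phi);b=W(f,[.112-.212*np.cos(th)+.016*np.sin(th),0,.09+.212*np.sin(th)+.016*np.cos(th)])[0]
    return b+r.apply([-c,0,a]),r
E
python3 -c "
from h import *
f=F['rol'];r=tilt(f,10)
a=plan(W(f,[.02,0,.36])[0],r,-1,6);b=plan(W(f,[.21,0,.36])[0],r,-1,6,*a);plan(W(f,[.21,0,.3])[0],r,-1,3,*b);print(manip.sense()['q'])"
```

```text
[-0.0, -1.6, -0.0, -0.0036, 0.0058, -0.028, -1]
[-0.0, -1.6, -0.0, -0.0043, 0.0058, -0.0279, -1]
[-0.0, -1.6, -0.0, -0.0051, 0.0058, -0.0277, -1]
[-0.0, -1.6, -0.0, -0.0059, 0.0058, -0.0276, -1]
[-0.0, -1.6, -0.0, -0.0066, 0.0059, -0.0274, -1]
[-0.0, -1.6, -0.0, -0.0074, 0.0059, -0.0272, -1]
[0.0, 0.0, 0.0, -0.0312, 0.0, 0.0055, -1]
[0.0, 0.0, 0.0, -0.0312, 0.0, 0.0055, -1]
[0.0, 0.0, 0.0, -0.0312, 0.0, 0.0055, -1]
[0.0, 0.0, 0.0, -0.0312, 0.0, 0.0055, -1]
[0.0, 0.0, 0.0, -0.0312, 0.0, 0.0055, -1]
[0.0, 0.0, 0.0, -0.0312, 0.0, 0.0055, -1]
[0.0, 0.0, 0.0, 0.0035, 0.0, 0.0197, -1]
[0.0, 0.0, 0.0, 0.0035, 0.0, 0.0197, -1]
[0.0, 0.0, 0.0, 0.0035, 0.0, 0.0197, -1]
[-6.20790506e-01  5.21736696e-01  1.64468266e+00  9.91934971e-04
  9.65765367e-01 -1.96140960e+00]
```

>>> servo_tool:
  rows:
    - [[0,-1.6,0,-0.0035,0.006,-0.028,0.05],[0,-1.6,0,-0.0045,0.006,-0.028,-1],[0,-1.6,0,-0.005,0.006,-0.028,-1],[0,-1.6,0,-0.006,0.006,-0.0275,-1],[0,-1.6,0,-0.0065,0.006,-0.0275,-1],[0,-1.6,0,-0.0075,0.006,-0.027,-1],[0,0,0,0,0,0,-1]]

```text
t: 13.7
tcp_pos: [0.5457, -0.2015, 0.3614]
tool_rot: [0.114, 0.989, -0.011, 0.088]
force: [-0.1, 0.1, -0.1]
finger_gap: 0.001
gripper_force: 0.0
```

>>> servo_tool:
  rows:
    - [[0,0,0,-0.031,0,0.0055,-1],[0,0,0,-0.031,0,0.0055,-1],[0,0,0,-0.031,0,0.0055,-1],[0,0,0,-0.031,0,0.0055,-1],[0,0,0,-0.031,0,0.0055,-1],[0,0,0,-0.032,0,0.0055,-1],[0,0,0,0,0,0,-1]]

```text
t: 14.28
tcp_pos: [0.7324, -0.246, 0.35]
tool_rot: [0.115, 0.99, -0.009, 0.083]
force: [-0.1, -0.4, 0.4]
finger_gap: -0.002
gripper_force: 0.0
```

```bash
python3 -c "
from h import *
f=F['rol'];r=tilt(f,10);s=manip.sense();print(s['q'],W(f,[.21,0,.36])[0])
b=plan(W(f,[.21,0,.3])[0],r,-1,3);b=plan(*gp(1.8,10),-1,2,*b)
N=24
for k in range(1,N+1):
    t=1.8*(1-k/N)
    b=plan(*gp(t,10+50*k/N),-1,1,*b)"
```

```text
[-0.48385931  0.60234252  1.02188473  0.04414521  1.35640883 -1.82993363] [ 0.72919332 -0.24643421  0.36      ]
[0.0, -0.1, -0.0, 0.0037, -0.0004, 0.0163, -1]
[0.0, -0.1, -0.0, 0.0038, -0.0004, 0.0163, -1]
[0.0, -0.1, -0.0, 0.0038, -0.0004, 0.0163, -1]
[0.0, 0.0, 0.0, 0.0085, -0.0, 0.0021, -1]
[0.0, 0.0, 0.0, 0.0085, -0.0, 0.0021, -1]
[0.0, -2.1, 0.0, 0.0143, -0.0, -0.0075, -1]
[0.0, -2.1, 0.0, 0.0146, 0.0, -0.0069, -1]
[-0.0, -2.1, -0.0, 0.0148, -0.0, -0.0063, -1]
[0.0, -2.1, -0.0, 0.015, -0.0, -0.0058, -1]
[0.0, -2.1, 0.0, 0.0152, -0.0, -0.0052, -1]
[0.0, -2.1, 0.0, 0.0154, 0.0, -0.0046, -1]
[-0.0, -2.1, -0.0, 0.0155, -0.0, -0.004, -1]
[0.0, -2.1, -0.0, 0.0156, 0.0, -0.0034, -1]
[0.0, -2.1, 0.0, 0.0157, 0.0, -0.0028, -1]
[-0.0, -2.1, -0.0, 0.0158, -0.0, -0.0021, -1]
[0.0, -2.1, 0.0, 0.0158, 0.0, -0.0015, -1]
[0.0, -2.1, 0.0, 0.0158, 0.0, -0.0009, -1]
[-0.0, -2.1, 0.0, 0.0158, -0.0, -0.0003, -1]
[0.0, -2.1, -0.0, 0.0158, -0.0, 0.0003, -1]
[0.0, -2.1, 0.0, 0.0158, 0.0, 0.0009, -1]
[0.0, -2.1, 0.0, 0.0157, -0.0, 0.0015, -1]
[0.0, -2.1, 0.0, 0.0156, 0.0, 0.0021, -1]
[0.0, -2.1, 0.0, 0.0155, -0.0, 0.0027, -1]
[0.0, -2.1, 0.0, 0.0153, -0.0, 0.0033, -1]
[0.0, -2.1, 0.0, 0.0152, 0.0, 0.0039, -1]
[-0.0, -2.1, -0.0, 0.015, -0.0, 0.0045, -1]
[0.0, -2.1, 0.0, 0.0148, 0.0, 0.0051, -1]
[-0.0, -2.1, 0.0, 0.0145, 0.0, 0.0057, -1]
[0.0, -2.1, 0.0, 0.0143, -0.0, 0.0062, -1]
```

>>> servo_tool:
  rows:
    - [[0,-0.1,0,0.0035,0,0.0165,-1],[0,-0.1,0,0.0035,0,0.0165,-1],[0,-0.1,0,0.0035,0,0.0165,-1],[0,0,0,0.0085,0,0.002,-1],[0,0,0,0.0085,0,0.002,-1],[0,0,0,0,0,0,-1]]

```text
t: 14.78
tcp_pos: [0.7095, -0.2401, 0.2954]
tool_rot: [0.115, 0.99, -0.009, 0.085]
force: [-0.2, -0.4, 0.1]
finger_gap: -0.001
gripper_force: 0.1
```

>>> servo_tool:
  rows:
    - [[0,-2.1,0,0.0145,0,-0.0075,-1],[0,-2.1,0,0.0145,0,-0.007,-1],[0,-2.1,0,0.015,0,-0.0065,-1],[0,-2.1,0,0.015,0,-0.006,-1]]

```text
t: 15.12
tcp_pos: [0.6489, -0.2261, 0.3099]
tool_rot: [0.114, 0.98, -0.018, 0.159]
force: [3.0, -0.5, -1.4]
finger_gap: 0.002
gripper_force: 1.1
```

```bash
python3 -c "
from h import *
s=manip.sense();print(gp(1.5,18.3)[0],s['force'])
b=(s['tcp_pos'],R.from_quat(s['tool_rot']))
N=24
for k in range(5,N+1):
    b=plan(*gp(1.8*(1-k/N),10+50*k/N),-1,1,*b)"; python3 -c "
from h import *
cv2.imwrite('pics/s6.png',cv2.resize(manip.snapshot('scene')[80:330,240:490],None,fx=2.2,fy=2.2))"
```

```text
[ 0.6522733  -0.22840485  0.30540432] [ 2.96791429 -0.52678099 -1.44082414]
[0.0, -2.0, -0.0, 0.013, -0.0015, 0.0003, -1]
[0.0, -2.1, 0.0, 0.0154, 0.0, -0.0046, -1]
[-0.0, -2.1, -0.0, 0.0155, -0.0, -0.004, -1]
[0.0, -2.1, -0.0, 0.0156, 0.0, -0.0034, -1]
[0.0, -2.1, 0.0, 0.0157, 0.0, -0.0028, -1]
[-0.0, -2.1, -0.0, 0.0158, -0.0, -0.0021, -1]
[0.0, -2.1, 0.0, 0.0158, 0.0, -0.0015, -1]
[0.0, -2.1, 0.0, 0.0158, 0.0, -0.0009, -1]
[-0.0, -2.1, 0.0, 0.0158, -0.0, -0.0003, -1]
[0.0, -2.1, -0.0, 0.0158, -0.0, 0.0003, -1]
[0.0, -2.1, 0.0, 0.0158, 0.0, 0.0009, -1]
[0.0, -2.1, 0.0, 0.0157, -0.0, 0.0015, -1]
[0.0, -2.1, 0.0, 0.0156, 0.0, 0.0021, -1]
[0.0, -2.1, 0.0, 0.0155, -0.0, 0.0027, -1]
[0.0, -2.1, 0.0, 0.0153, -0.0, 0.0033, -1]
[0.0, -2.1, 0.0, 0.0152, 0.0, 0.0039, -1]
[-0.0, -2.1, -0.0, 0.015, -0.0, 0.0045, -1]
[0.0, -2.1, 0.0, 0.0148, 0.0, 0.0051, -1]
[-0.0, -2.1, 0.0, 0.0145, 0.0, 0.0057, -1]
[0.0, -2.1, 0.0, 0.0143, -0.0, 0.0062, -1]
```

View pics/s6.png

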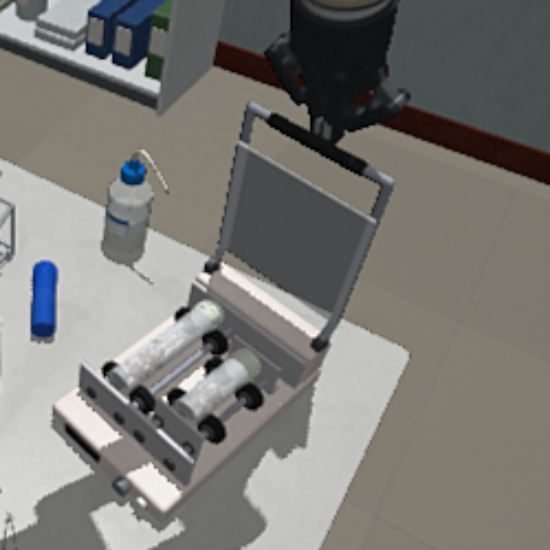

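The guard is moving forward on the fingers and both tubes lie in their bays. That was the 10th picture, so from here I check by numbers.

>>> servo_tool:
  rows:
    - [[0,-2.0,0,0.013,-0.001,0.0005,-1],[0,-2.1,0,0.0155,0,-0.0045,-1],[0,-2.1,0,0.0155,0,-0.004,-1],[0,-2.1,0,0.0155,0,-0.0035,-1],[0,-2.1,0,0.0155,0,-0.003,-1],[0,-2.1,0,0.016,0,-0.002,-1]]

```text
t: 15.67
tcp_pos: [0.5623, -0.2072, 0.2904]
tool_rot: [0.111, 0.957, -0.031, 0.266]
force: [2.7, 0.7, 2.3]
finger_gap: 0.005
gripper_force: 1.2
```

```bash
python3 -c "
from h import *
s=manip.sense();print(s['tcp_pos'],gp(1.05,30.8)[0],s['force'])
b=(s['tcp_pos'],R.from_quat(s['tool_rot']))
N=24
for k in range(11,N+1):
    b=plan(*gp(1.8*(1-k/N),10+50*k/N),-1,1,*b)"
```

```text
[ 0.56232431 -0.20719901  0.29040558] [ 0.56113909 -0.20704382  0.28849475] [2.65516907 0.66294749 2.25247007]
[-0.1, -1.8, -0.0, 0.0178, -0.0001, -0.0006, -1]
[0.0, -2.1, 0.0, 0.0158, 0.0, -0.0009, -1]
[-0.0, -2.1, 0.0, 0.0158, -0.0, -0.0003, -1]
[0.0, -2.1, -0.0, 0.0158, -0.0, 0.0003, -1]
[0.0, -2.1, 0.0, 0.0158, 0.0, 0.0009, -1]
[0.0, -2.1, 0.0, 0.0157, -0.0, 0.0015, -1]
[0.0, -2.1, 0.0, 0.0156, 0.0, 0.0021, -1]
[0.0, -2.1, 0.0, 0.0155, -0.0, 0.0027, -1]
[0.0, -2.1, 0.0, 0.0153, -0.0, 0.0033, -1]
[0.0, -2.1, 0.0, 0.0152, 0.0, 0.0039, -1]
[-0.0, -2.1, -0.0, 0.015, -0.0, 0.0045, -1]
[0.0, -2.1, 0.0, 0.0148, 0.0, 0.0051, -1]
[-0.0, -2.1, 0.0, 0.0145, 0.0, 0.0057, -1]
[0.0, -2.1, 0.0, 0.0143, -0.0, 0.0062, -1]
```

>>> servo_tool:
  rows:
    - [[0,-1.9,0,0.017,0,-0.0005,-1],[0,-2.1,0,0.016,0,-0.001,-1],[0,-2.1,0,0.016,0,-0.0005,-1],[0,-2.1,0,0.016,0,0.0005,-1],[0,-2.1,0,0.016,0,0.001,-1],[0,-2.1,0,0.0155,0,0.0015,-1],[0,-2.1,0,0.0155,0,0.002,-1],[0,-2.1,0,0.0155,0,0.0025,-1]]

```text
t: 16.33
tcp_pos: [0.5063, -0.1656, 0.2858]
tool_rot: [0.124, 0.931, -0.053, 0.339]
force: [-0.1, -0.2, -0.4]
finger_gap: 0.001
gripper_force: 0.0
```

```bash
python3 -c "
from h import *
s=manip.sense();print(s['tcp_pos'],gp(.45,47.5)[0],s['force'],s['q'])
b=(s['tcp_pos'],R.from_quat(s['tool_rot']))
N=24
for k in range(19,N+1):
    b=plan(*gp(1.8*(1-k/N),10+50*k/N),-1,1,*b)"
```

```text
[ 0.50628831 -0.16563003  0.28575851] [ 0.46869065 -0.18537475  0.20786407] [-0.08457391 -0.20897419 -0.40885524] [-0.65017637  0.21740741  2.10292177  0.9954129   0.27663089 -2.85422697]
[-2.2, -9.4, -1.0, 0.089, -0.028, 0.0452, -1]
[0.0, -2.1, 0.0, 0.0152, 0.0, 0.0039, -1]
[-0.0, -2.1, -0.0, 0.015, -0.0, 0.0045, -1]
[0.0, -2.1, 0.0, 0.0148, 0.0, 0.0051, -1]
[-0.0, -2.1, 0.0, 0.0145, 0.0, 0.0057, -1]
[0.0, -2.1, 0.0, 0.0143, -0.0, 0.0062, -1]
```

```bash
python3 -c "
from h import *
f=F['rol'];s=manip.sense();c,sn=np.cos(f[2]),np.sin(f[2]);d=s['tcp_pos'][:2]-f[:2];print(c*d[0]+sn*d[1],-sn*d[0]+c*d[1])
for t in (.9,.8,.7,.6,.5): print(t,np.round([.112-.212*np.cos(t)+.016*np.sin(t),.09+.212*np.sin(t)+.016*np.cos(t)],3))
plan(W(f,[0.0,0.01,.34])[0],tilt(f,0),-1,8)
t=manip.snapshot('top');cv2.imwrite('pics/t7.png',t)
sn=manip.snapshot('scene');cv2.imwrite('pics/s7.png',sn)
"
```

```text
-0.025463181272245915 0.027803730021659877
0.9 [-0.007  0.266]
0.8 [-0.024  0.253]
0.7 [-0.04   0.239]
0.6 [-0.054  0.223]
0.5 [-0.066  0.206]
[-0.2, 5.0, -0.2, -0.0068, -0.0022, -0.0031, -1]
[-0.2, 5.0, -0.2, -0.0065, -0.0022, -0.0036, -1]
[-0.2, 5.0, -0.2, -0.0062, -0.0022, -0.0042, -1]
[-0.2, 5.0, -0.2, -0.0058, -0.0022, -0.0047, -1]
[-0.2, 5.0, -0.2, -0.0053, -0.0022, -0.0052, -1]
[-0.2, 5.0, -0.2, -0.0049, -0.0022, -0.0057, -1]
[-0.2, 5.0, -0.2, -0.0043, -0.0022, -0.0061, -1]
[-0.2, 5.0, -0.2, -0.0038, -0.0022, -0.0065, -1]
```

>>> servo_tool:
  rows:
    - [[0,2,0,-0.008,0,-0.008,-1],[0,3,0,-0.008,0,-0.008,-1],[0,4,0,-0.008,0,-0.008,-1]]

```text
t: 16.68
tcp_pos: [0.5102, -0.1631, 0.3076]
tool_rot: [0.123, 0.949, -0.04, 0.288]
force: [0.7, 0.5, -0.0]
finger_gap: 0.003
gripper_force: 0.0
```

```bash
python3 -c "
from h import *
f=F['rol'];s=manip.sense();print(s['q'],s['tcp_pos'],s['force'])
plan(W(f,[0.0,0.0,.34])[0],tilt(f,0),-1,7)"
```

```text
[-0.62235568  0.17921895  1.98845323  0.45831546  0.45426503 -2.29527735] [ 0.51021337 -0.16309494  0.30761143] [ 0.66832998  0.5003691  -0.04400545]
[-0.1, 4.8, -0.2, -0.0053, -0.0044, -0.002, -1]
[-0.1, 4.8, -0.2, -0.0051, -0.0044, -0.0024, -1]
[-0.1, 4.8, -0.2, -0.0049, -0.0044, -0.0029, -1]
[-0.1, 4.8, -0.2, -0.0046, -0.0044, -0.0033, -1]
[-0.1, 4.8, -0.2, -0.0043, -0.0044, -0.0037, -1]
[-0.1, 4.8, -0.2, -0.0039, -0.0044, -0.004, -1]
[-0.1, 4.8, -0.2, -0.0036, -0.0044, -0.0043, -1]
```

>>> servo_tool:
  rows:
    - [[0,4.8,-0.2,-0.0055,-0.0045,-0.002,-1],[0,4.8,-0.2,-0.005,-0.0045,-0.0025,-1],[0,4.8,-0.2,-0.005,-0.0045,-0.003,-1],[0,4.8,-0.2,-0.0045,-0.0045,-0.0035,-1],[0,4.8,-0.2,-0.0045,-0.0045,-0.0035,-1],[0,4.8,-0.2,-0.004,-0.0045,-0.004,-1],[0,4.8,-0.2,-0.0035,-0.0045,-0.0045,-1],[0,0,0,0,0,0,-1]]

```text
t: 17.35
tcp_pos: [0.5291, -0.2019, 0.3425]
tool_rot: [0.118, 0.993, -0.007, 0.005]
force: [0.2, -0.9, -1.6]
finger_gap: -0.003
gripper_force: 0.0
```

```bash
cat >>h.py <<'E'
def gq(t,dx=.005,dz=.026):
    f=F["rol"];return W(f,[.112-.212*np.cos(t)+.016*np.sin(t)+dx,0,.09+.212*np.sin(t)+.016*np.cos(t)+dz])[0],tilt(f,0)
E
python3 -c "
from h import *
s=manip.sense();print(s['q'],s['tcp_pos'],gq(1)[0])
b=plan(*gq(1.0),-1,2)
for k in range(1,21): b=plan(*gq(1-k/20),-1,1,*b)"
```

```text
[-0.55733101  0.34670663  1.4730821  -0.00926894  1.30562478 -1.88944865] [ 0.52908932 -0.20188238  0.34245271] [ 0.54023399 -0.20214386  0.30303669]
[-0.4, 0.4, -0.2, -0.0052, 0.0014, 0.0198, -1]
[-0.4, 0.4, -0.2, -0.0053, 0.0013, 0.0197, -1]
[0.0, 0.0, 0.0, 0.0092, 0.0, 0.0053, -1]
[0.0, 0.0, 0.0, 0.0089, -0.0, 0.0057, -1]
[0.0, 0.0, 0.0, 0.0086, 0.0, 0.0062, -1]
[0.0, 0.0, 0.0, 0.0083, -0.0, 0.0066, -1]
[0.0, 0.0, 0.0, 0.008, -0.0, 0.007, -1]
[0.0, 0.0, 0.0, 0.0076, 0.0, 0.0074, -1]
[0.0, 0.0, 0.0, 0.0072, 0.0, 0.0078, -1]
[0.0, 0.0, 0.0, 0.0069, -0.0, 0.0081, -1]
[0.0, 0.0, 0.0, 0.0064, 0.0, 0.0085, -1]
[0.0, 0.0, 0.0, 0.006, 0.0, 0.0088, -1]
[0.0, 0.0, 0.0, 0.0056, -0.0, 0.0091, -1]
[0.0, 0.0, 0.0, 0.0051, 0.0, 0.0093, -1]
[0.0, 0.0, 0.0, 0.0046, -0.0, 0.0096, -1]
[0.0, 0.0, 0.0, 0.0041, -0.0, 0.0098, -1]
[0.0, 0.0, 0.0, 0.0036, 0.0, 0.01, -1]
[0.0, 0.0, 0.0, 0.0031, 0.0, 0.0102, -1]
[0.0, 0.0, 0.0, 0.0026, 0.0, 0.0103, -1]
[0.0, 0.0, 0.0, 0.0021, 0.0, 0.0104, -1]
[0.0, 0.0, 0.0, 0.0016, -0.0, 0.0105, -1]
[0.0, 0.0, 0.0, 0.0011, 0.0, 0.0106, -1]
```

>>> servo_tool:
  rows:
    - [[-0.4,0.4,-0.2,-0.005,0.0015,0.02,-1],[-0.4,0.4,-0.2,-0.0055,0.0015,0.0195,-1],[0,0,0,0.009,0,0.0055,-1],[0,0,0,0.009,0,0.0055,-1],[0,0,0,0.0085,0,0.006,-1],[0,0,0,0.0085,0,0.0065,-1]]

```text
t: 17.85
tcp_pos: [0.5015, -0.1906, 0.2779]
tool_rot: [0.114, 0.993, 0.002, -0.002]
force: [1.6, -0.1, 1.5]
finger_gap: 0.004
gripper_force: 0.7
```

>>> servo_tool:
  rows:
    - [[0,0,0,0.008,0,0.007,-1],[0,0,0,0.0075,0,0.0075,-1],[0,0,0,0.007,0,0.008,-1],[0,0,0,0.007,0,0.008,-1]]

```text
t: 18.18
tcp_pos: [0.4723, -0.1837, 0.2483]
tool_rot: [0.114, 0.993, 0.002, -0.002]
force: [-1.0, -0.1, 2.9]
finger_gap: -0.0
gripper_force: 1.3
```

```bash
python3 -c "
from h import *
s=manip.sense();print(s['tcp_pos'],gq(.6)[0],s['force'])
plan(*gq(.6),-1,1)"
```

```text
[ 0.47233203 -0.18373127  0.24826979] [ 0.47708905 -0.18734326  0.24890957] [-0.98300421 -0.11680518  2.87663383]
[0.1, -0.2, 0.0, -0.0055, -0.0024, -0.0007, -1]
```

>>> servo_tool:
  rows:
    - [[0,0,0,0.004,-0.002,0.008,-1],[0,0,0,0.0035,0,0.0085,-1],[0,0,0,0.0045,0,0.009,-1],[0,0,0,0.005,0,0.0095,-1],[0,0,0,0.0045,0,0.0095,-1],[0,0,0,0.004,0,0.01,-1]]

```text
t: 18.68
tcp_pos: [0.4465, -0.1798, 0.1933]
tool_rot: [0.115, 0.993, 0.002, -0.003]
force: [-2.9, 0.5, 2.2]
finger_gap: 0.0
gripper_force: 1.2
```

```bash
python3 -c "
from h import *
s=manip.sense();print(s['tcp_pos'],gq(.3)[0],s['force'])
b=plan(*gq(.25),-1,1)
for t in(.2,.15,.1,.05,0):b=plan(*gq(t),-1,1,*b)"
```

```text
[ 0.44653179 -0.17976209  0.19333995] [ 0.44606376 -0.18007121  0.19393567] [-2.88767072  0.50746365  2.23032873]
[0.2, -0.3, 0.0, 0.004, -0.0004, 0.0094, -1]
[0.0, 0.0, 0.0, 0.0031, 0.0, 0.0102, -1]
[0.0, 0.0, 0.0, 0.0026, 0.0, 0.0103, -1]
[0.0, 0.0, 0.0, 0.0021, 0.0, 0.0104, -1]
[0.0, 0.0, 0.0, 0.0016, -0.0, 0.0105, -1]
[0.0, 0.0, 0.0, 0.0011, 0.0, 0.0106, -1]
```

```bash
cat >ga.py <<'E'
from h import *
f=F["rol"];I={n:cv2.cvtColor(manip.snapshot(n),cv2.COLOR_BGR2GRAY).astype(np.float32) for n in("top","scene")}
def hb(t,y):return [.112-.212*np.cos(t)+.016*np.sin(t),y,.09+.212*np.sin(t)+.016*np.cos(t)]
for t in np.arange(-.05,.6,.03):
    o=[]
    for n in I:
        for sg in(1,-1):
            p=proj(n,W(f,[hb(t,sg*y) for y in np.linspace(.03,.047,8)])).astype(np.float32)
            o.append(cv2.remap(I[n],p[:,:1],p[:,1:],cv2.INTER_LINEAR).mean())
    print(round(t,2),np.round(o).tolist())
E
python3 ga.py
```

```text
-0.05 [112.0, 43.0, 147.0, 106.0]
-0.02 [101.0, 43.0, 205.0, 142.0]
0.01 [89.0, 43.0, 171.0, 99.0]
0.04 [77.0, 43.0, 132.0, 68.0]
0.07 [68.0, 43.0, 143.0, 93.0]
0.1 [67.0, 43.0, 172.0, 93.0]
0.13 [81.0, 43.0, 212.0, 109.0]
0.16 [99.0, 43.0, 215.0, 106.0]
0.19 [105.0, 41.0, 215.0, 79.0]
0.22 [81.0, 35.0, 217.0, 70.0]
0.25 [42.0, 26.0, 143.0, 50.0]
0.28 [15.0, 19.0, 16.0, 20.0]
0.31 [10.0, 16.0, 11.0, 15.0]
0.34 [17.0, 16.0, 213.0, 135.0]
0.37 [25.0, 19.0, 217.0, 132.0]
0.4 [27.0, 19.0, 186.0, 138.0]
0.43 [37.0, 18.0, 112.0, 217.0]
0.46 [46.0, 21.0, 21.0, 217.0]
0.49 [41.0, 25.0, 25.0, 189.0]
0.52 [37.0, 29.0, 78.0, 118.0]
0.55 [68.0, 33.0, 20.0, 69.0]
0.58 [116.0, 35.0, 23.0, 50.0]
```

The bar is at θ ≈ 0.30, right under the fingertips, so I continue down.

>>> servo_tool:
  rows:
    - [[0,0,0,0.003,0,0.0095,-1],[0,0,0,0.003,0,0.01,-1],[0,0,0,0.0025,0,0.0105,-1],[0,0,0,0.002,0,0.0105,-1],[0,0,0,0.0015,0,0.009,-1]]

```text
t: 19.2
tcp_pos: [0.4361, -0.1777, 0.1443]
tool_rot: [0.115, 0.993, 0.001, -0.002]
force: [-0.8, 1.1, 2.6]
finger_gap: 0.004
gripper_force: 0.8
```

>>> servo_tool:
  rows:
    - [[0,0,0,0.001,0,0.005,-1],[0,0,0,0.0005,0,0.004,-1],[0,0,0,0,0,0,-1]]

```text
t: 19.45
tcp_pos: [0.4347, -0.1772, 0.1351]
tool_rot: [0.115, 0.993, 0.002, -0.002]
force: [0.3, 0.3, 0.9]
finger_gap: -0.0
gripper_force: 0.0
```

```bash
sed -i 's/-.05,.6,.03/-.06,.16,.015/' ga.py; python3 ga.py; python3 -c "
from h import *
s=manip.sense();print(s['tcp_pos'],gq(0)[0],s['force'])"
```

```text
-0.06 [21.0, 41.0, 99.0, 99.0]
-0.04 [20.0, 41.0, 86.0, 82.0]
-0.03 [19.0, 41.0, 42.0, 33.0]
-0.02 [18.0, 41.0, 13.0, 16.0]
0.0 [18.0, 42.0, 18.0, 21.0]
0.02 [17.0, 41.0, 21.0, 22.0]
0.03 [16.0, 41.0, 20.0, 20.0]
0.04 [17.0, 41.0, 20.0, 18.0]
0.06 [17.0, 41.0, 58.0, 32.0]
0.08 [18.0, 41.0, 129.0, 77.0]
0.09 [19.0, 41.0, 169.0, 100.0]
0.1 [22.0, 41.0, 189.0, 98.0]
0.12 [24.0, 41.0, 213.0, 99.0]
0.14 [25.0, 40.0, 221.0, 122.0]
0.15 [27.0, 40.0, 223.0, 125.0]
[ 0.43505767 -0.17735958  0.13563572] [ 0.43224139 -0.17683138  0.132     ] [ 0.35660845  0.69244816 -0.27724714]
```

>>> servo_tool:
  rows:
    - [[0,0,0,0,0,0.003,-1],[0,0,0,0,0,0.002,-1],[0,0,0,0,0,0,-1]]

```text
t: 19.8
tcp_pos: [0.4351, -0.1775, 0.1316]
tool_rot: [0.115, 0.993, 0.001, -0.002]
force: [-1.4, 0.8, 10.8]
finger_gap: -0.001
gripper_force: 5.4
```

>>> servo_tool:
  rows:
    - [[0,0,0,0,0,0.001,-1],[0,0,0,0,0,0,-1]]

```text
t: 19.97
tcp_pos: [0.4352, -0.1775, 0.1314]
tool_rot: [0.115, 0.993, 0.001, -0.001]
force: [-2.3, 1.0, 18.2]
finger_gap: -0.0
gripper_force: 8.9
```

>>> servo_tool:
  rows:
    - [[0,0,0,0,0,-0.003,-1],[0,0,0,0,0,-0.01,-1],[0,0,0,0,0,-0.03,-1],[0,0,0,0,0,-0.04,-1],[0,0,0,0,0,-0.04,-1],[0,0,0,0,0,0,-1],[0,0,0,0,0,0,-1]]

```text
t: 20.55
tcp_pos: [0.4365, -0.1785, 0.2548]
tool_rot: [0.115, 0.993, 0.0, 0.001]
force: [0.1, -0.4, -0.3]
finger_gap: -0.003
gripper_force: 0.0
```

```bash
sed -i 's/-.06,.16,.015/-.06,.1,.01/' ga.py; python3 ga.py; python3 -c "
from h import *
s=manip.sense();print(s['t'],s['tcp_pos'],s['force'])"
```

```text
-0.06 [26.0, 39.0, 62.0, 63.0]
-0.05 [23.0, 39.0, 38.0, 35.0]
-0.04 [21.0, 39.0, 19.0, 17.0]
-0.03 [19.0, 38.0, 15.0, 15.0]
-0.02 [17.0, 38.0, 20.0, 19.0]
-0.01 [16.0, 38.0, 25.0, 20.0]
0.0 [14.0, 37.0, 28.0, 19.0]
0.01 [13.0, 37.0, 29.0, 20.0]
0.02 [13.0, 36.0, 29.0, 22.0]
0.03 [13.0, 36.0, 30.0, 25.0]
0.04 [14.0, 35.0, 38.0, 30.0]
0.05 [16.0, 34.0, 62.0, 41.0]
0.06 [18.0, 34.0, 98.0, 64.0]
0.07 [22.0, 33.0, 128.0, 84.0]
0.08 [26.0, 33.0, 146.0, 90.0]
0.09 [31.0, 33.0, 153.0, 88.0]
20.65 [ 0.43454434 -0.17713881  0.25194294] [-1.0538457  -0.34149348  0.14784225]
```

The guard sits on its stop (θ ≈ 0) and the arm is clear, so I hand the job in.

```bash
python3 -c "
from station import manip
print(manip.sign_off())"
```

```text
the job is handed in; nothing more can be done
None
```

The job is handed in at 20.7 s: both capped tubes lie in their matching bays, the guard is folded down to its stop, and the arm is clear; one doubt is that joint 6 read -2.854 against its -2.85 limit for a moment during the guard sweep.

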